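Lock a T-head stud behind a copper plaque

TASK

Hold the copper plaque for chasing: take the stud with the flat tab out of the wooden rack, drop its T-head lengthwise into the open stretch of the slot in the steel plate until its collar rests on the plate, and slide it along so that it pushes the plaque firmly yet gently home, flush against the jaw of the fence. With the stud still touching the plaque, turn it a quarter turn so that its head locks crosswise under the slot's lips, then let go. Do not bruise the soft copper, ram the plate or disturb the other things on the bench.

Things in the scene. Friction and masses are not known exactly. Their poses are not given: they have to be found in the camera images.
- stud_tab (a point): Middle of the tab of a steel stud, 69 mm tall, 0.16 kg, head down in a rack pocket. From below: T-head 34 x 14 x 9 mm (long along x), neck 13 mm thick and 10 long, round collar 32 mm across and 12 high, flat upright tab in line with the head: 30 mm long (x), 12 thick (y), 38 tall. The point is 50 mm above the head's underside, 31 above the collar's underside, 19 above its top; z up
- plate: Steel plate fixed to the bench, 240 mm (x) by 110 (y), 30 high; origin centre of underside, z up. T-slot along x, whole length, at y = 0: 17 mm wide between lips 8 mm thick; below, an undercut 42 wide, 14 high, where the T-head can turn anywhere. Slot uncovered from x = -120 to at least -32 mm. Collar resting on the plate: tab's middle 61 mm above this origin, head with 2 mm play under the lips
- fence: Steel bar fixed across the plate's +x end, 10 mm thick (x), 84 wide (y), 18 high; origin at the foot of the middle of its face towards the plaque (-x), 110 mm from the plate's centre, axes as the plate's. Two screws carry a firm jaw in front of it, a bar 10 mm thick and 16 high, whose face stands 10 to 25 mm ahead of this origin, set differently each time and not measured: find it by feel
- plaque_mid (a point): Centre of a copper plaque, 90 mm (x) by 80 (y), 7 thick, about 0.26 kg, loose on the plate between two guide rails (9 mm high, 84 mm apart), 13 to 43 mm short of the jaw; z up. Home: centre 45 mm from the jaw's face, and 61 mm from the axis of a stud touching it. Slides at 1 to 4 N; bruises at 25 N. Creep on by feel until a push of some 8 N lasts
- rack: Wooden rack fixed to the bench, 200 x 60 mm, 16 mm high, with three pockets in a row along its x (62 mm apart), each 42 x 22 mm and 10 mm deep, for one stud each; origin at the centre of its underside
- knob_stud: Another stud in the rack, with a round knob of 26 mm diameter on top, 53 mm tall; origin under its foot. Leave it
- pin_stud: Another stud in the rack, with a thin round pin of 12 mm diameter on top, 51 mm tall; origin under its foot. Leave it
- flask_a: Copper flask, 95 mm across, 200 mm tall, standing; origin under its foot. Leave it
- flask_b: Copper flask like the other one. Leave it
- bowl: Copper bowl, 130 mm across, 50 mm tall; origin under its foot. Leave it
- cup: Brass cup, 68 mm across, 70 mm tall; origin under its foot. Leave it
- hammer: Hammer lying on the bench. Leave it
- punch: Steel punch, a square bar 110 x 9 x 9 mm lying on the bench. Leave it
Not all that is in view belongs to the job. What is meant by the part that bears plaque_mid is not blue, green or yellow, and is the smaller of those in its own colour.

How it is judged:
By the outcome, as a careful person would: the job done as asked, in the order asked, and still so for the second after the job is handed in, with the robot touching nothing.
It also fails if it takes over 67 s, if anything falls off the work surface, if the arm or the gripper's body presses on something with over 40 N, if the wrist force passes 120 N, or if a joint passes its speed limit or range.

ROBOT

A 7-joint arm with a two-finger parallel gripper is mounted at the origin on the work surface. World frame = base frame: x ahead of the robot, y to its left, z up, the work surface at z = 0. Lengths are in m, angles in rad, forces in N, time in s.
With the tool pointing down it reaches from about 0.35 to 0.9 m from the base axis. Payload 19.9 kg.
Tool frame: the origin (TCP) lies at the very end of the fingers, on their centre line; the grasp point (between the pads) lies 19 mm behind it; x points along the fingers, y is the direction in which the jaws open and shut, and the axes are right-handed (so a half turn about x gives the same grasp; the last joint's range is limited). The gripper opens to 94 mm and grips with 3 to 60 N. Pads are 16 mm wide; open, the fingers measure 119 mm over their backs; the gripper's body (75 mm by 177 mm) begins 78 mm behind the grasp point.
Start: joints at [-1.317, 0.417, -0.01, 1.614, 0.005, 1.111, -0.053], TCP at [0.182, 0.598, 0.205] pointing down, gripper open.
Joint ranges: [-2.81, 2.81], [-0.39, 2.02], [-1.27, 1.25], [0.06, 2.57], [-1.19, 4.33], [0.19, 2], [-2.82, 2.82]. Speed limits (rad/s): [1.89, 1.89, 2.39, 2.39, 3.01, 3.01, 3.01].

INTERFACE

Orientations are given as a unit quaternion [w, x, y, z].
In Python, from station import robot gives the robot as it stands.
- The arm moves only by the tool send_rows, never from a script. Its arguments are lists of equal length, an entry for each row: "grip": the finger opening in mm, from 0 to 94; "translation": the shift along the world's x, y, z in mm, a list of three; "twist": the turn, a rotation vector about the world's x, y, z in degrees, a list of three. A call has 1 to 8 rows; each row shifts and turns the pose as measured when the row begins; what a row does not reach is not made up. A row lasts 1/8 s, in which the tool goes at most 62.5 mm and 10.7 degrees, less where a joint would pass 70% of its speed; a pose out of reach is approached as far as the arm can. A call is refused whole if a number of a shift passes 62.5 or a number of a turn 10.7, either way. A call with a gripper value outside its range is refused whole. The fingers move at their own pace and stop on an object; the grip force is fixed at half the most. Time passes only in rows, so rows that do not move let the fingers close. It gives the time, the measured TCP pose, the force and the opening at its end, in the units of the state.
- robot.state(): the state, without advancing time (a new reading comes with each control period).
- robot.capture(name): name is "scene" or "top" or "wrist"; returns (picture, depth): 420x560x3 uint8, red, green, blue; 420x560 float32, m along the optical axis (not along the pixel's ray), 0 where there is no reading.
- robot.camera_info(name): a dict with "mtx" (3x3 intrinsics, pixels), "distortion" ([k1, k2, p1, p2, k3] as OpenCV has them; the pictures are not rectified), "cam_to_world" (4x4, takes a point from camera to world coordinates). Camera axes: x right, y down, z forward; pixel columns grow to the right and rows downward; lengths in m; the calibration is good to about 2 mm. A picture is of the moment at which its call begins: read the wrist's pose just before it. camera_info takes no time and is no camera call; for the wrist camera it gives the pose at the moment of the call.
- robot.hand_in(): hands the job in, once; it reports no verdict.
Trained networks look in the newest picture that a camera, given by its name, has taken for a name from the list of things; names that differ only in an ending like _2 or _b are one class to them, and where a whole thing is asked for, a point or a joint stands for the part that bears it (a point fixed in the world has none). Each returns a list of dicts, best first, with "confidence" (0 to 1); they miss things now and then, are a little off and sometimes report something else, mostly with a low value. They report only what shows in the picture. A call takes as long as a camera call. They do not tell look-alikes from the thing itself.
- robot.boxes_of(target, camera): "extent" ([left, top, right, bottom] as shares, 0 to 1, of the picture: columns of its width, rows of its height, round what is visible of it).
- robot.masks_of(target, camera): "region" (420x560 bool, what is visible of it) and "extent" ([left, top, right, bottom] as shares, 0 to 1, of the picture: columns of its width, rows of its height, round what is visible of it).
The state is a dict: "clock": time; "qpos": joint angles; "qvel": joint speeds; "effort": joint torques, N m; "eef_pos": TCP position; "tcp_rot": TCP orientation; "ft_force": force on the tool from outside, world axes, zero at the start; "torque": the same for the moment, N m; "gripper_width": finger opening in m.
Only numpy, scipy, OpenCV 4.12 (cv2) and the standard library are available. Lean on these libraries where they do the work, as an engineer would, in place of code of your own. Each camera call takes 0.05 s, during which the arm holds its last target.

## Working session

There is one attempt and no reset: what is moved stays moved. The work goes in short steps, Python scripts to look and compute and a tool call to move; the robot and the scene stay as the last step left them, time stands still between calls to the robot, and variables do not carry over. Pictures are saved under pics/ and viewed, and the job is handed in when it is done.

Besides the shell and the picture viewer there is one more tool, called after "Emit:" as a command line: name --argument value ..., lists and objects as JSON in quotes. send_rows: Moves the arm, as the interface text tells. Its arguments: {"type":"object","properties":{"grip":{"type":"array"},"translation":{"type":"array"},"twist":{"type":"array"}},"required":["grip","translation","twist"]}

```bash
mkdir -p pics; ls
python3 - <<'E'
from station import robot
import cv2, numpy as np
s=robot.state(); print(s)
for n in ["scene","top"]:
    p,d=robot.capture(n); cv2.imwrite(f"pics/{n}0.png",p[:,:,::-1]); np.savez(f"pics/{n}0.npz",p=p,d=d)
    i=robot.camera_info(n); print(n,i)
    for t in ["stud_tab","plaque_mid","plate","rack","fence"]:
        print(t,[(round(b['confidence'],2),[round(v*k) for v,k in zip(b['extent'],[560,420,560,420])]) for b in robot.boxes_of(t,n)])
E
```

```text
pics
{'clock': 0.0, 'qpos': array([-1.31651181,  0.41800069, -0.01032054,  1.61414383,  0.00468268,
        1.11068393, -0.05299276]), 'qvel': array([ 5.86995654e-04, -3.38880891e-05,  8.12014365e-04,  6.21708486e-04,
        1.70385068e-03, -5.12007627e-04, -6.44516697e-04]), 'effort': array([ 4.62703319e-04, -8.51257753e+01,  6.39048032e-01, -4.25983608e+01,
       -4.87777416e-02,  1.84851018e-02,  1.19861338e-04]), 'eef_pos': array([0.18207268, 0.59751394, 0.20482128]), 'tcp_rot': array([ 0.69934975,  0.10375993,  0.69942827, -0.1046131 ]), 'ft_force': array([-4.50036668e-04, -7.24057508e-01,  1.26921392e-02]), 'torque': array([-0.03633646, -0.02013668, -0.0164952 ]), 'gripper_width': 0.09395043156917147}
scene {'mtx': array([[406.07748193,   0.        , 274.77368822],
       [  0.        , 406.07748193, 203.56090086],
       [  0.        ,   0.        ,   1.        ]]), 'distortion': array([0.03788617, 0.        , 0.        , 0.        , 0.        ]), 'cam_to_world': array([[ 0.84468684,  0.41602899, -0.33678482,  0.94872411],
       [ 0.53514219, -0.64313797,  0.54771926, -0.63
[... 701 characters left out ...]
714,  0.        ,  0.        ,  0.        ,  0.        ]), 'cam_to_world': array([[-2.42210197e-02, -9.96107213e-01,  8.47570765e-02,
         3.69304164e-01],
       [-9.99703017e-01,  2.43616072e-02,  6.24681892e-04,
         6.73907894e-02],
       [-2.68706875e-03, -8.47167747e-02, -9.96401449e-01,
         1.46332039e+00],
       [ 0.00000000e+00,  0.00000000e+00,  0.00000000e+00,
         1.00000000e+00]])}
stud_tab []
plaque_mid [(0.91, [153, 177, 179, 207]), (0.89, [298, 174, 325, 198]), (0.81, [191, 268, 235, 316]), (0.77, [220, 189, 253, 211]), (0.67, [233, 233, 280, 274])]
plate [(0.76, [204, 177, 277, 220])]
rack [(0.83, [348, 166, 372, 226])]
fence [(0.44, [203, 194, 218, 216])]
```

Run:
```python
import cv2
a=cv2.imread("pics/scene0.png"); b=cv2.imread("pics/top0.png")
cv2.imwrite("pics/s1.png",cv2.resize(a[110:335,150:450],(800,600),interpolation=cv2.INTER_CUBIC))
cv2.imwrite("pics/t1.png",cv2.resize(b[140:320,140:380],(800,600),interpolation=cv2.INTER_CUBIC))
```

```text
(no output)
```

View pics/s1.png

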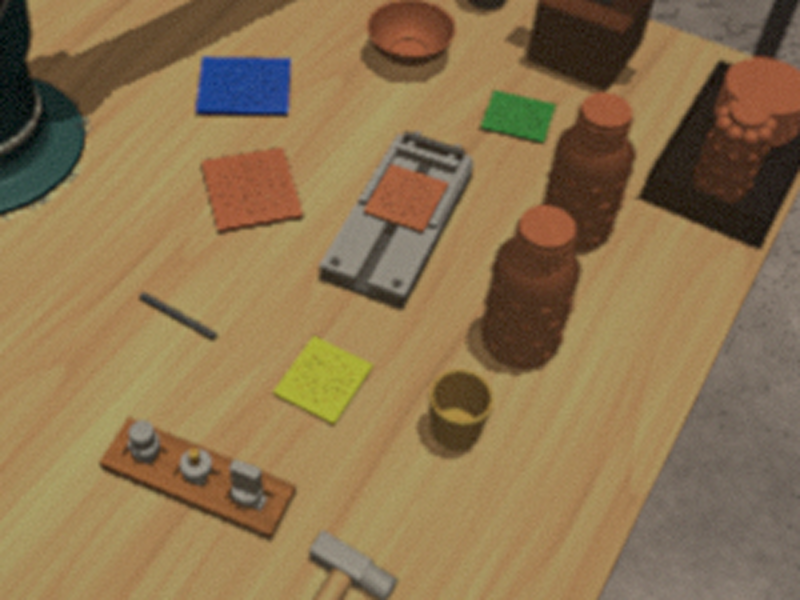

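View pics/t1.png

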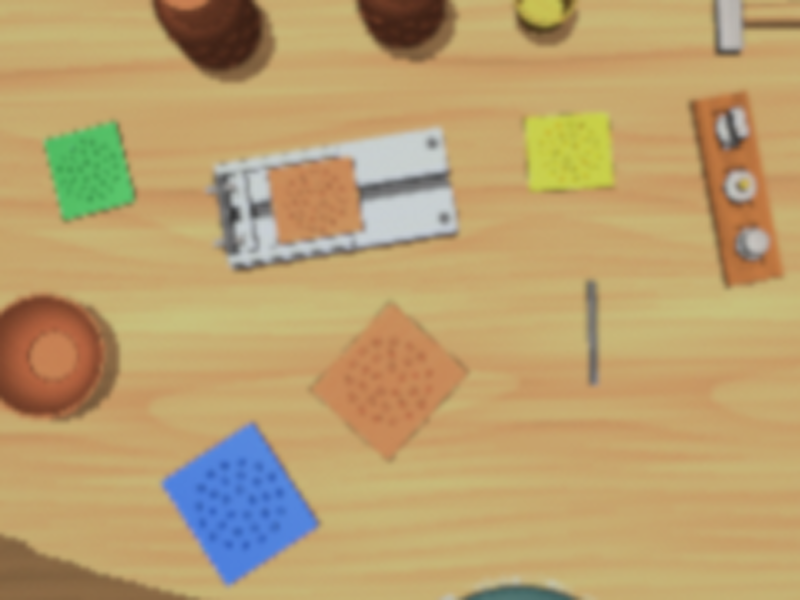

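View pics/top0.png

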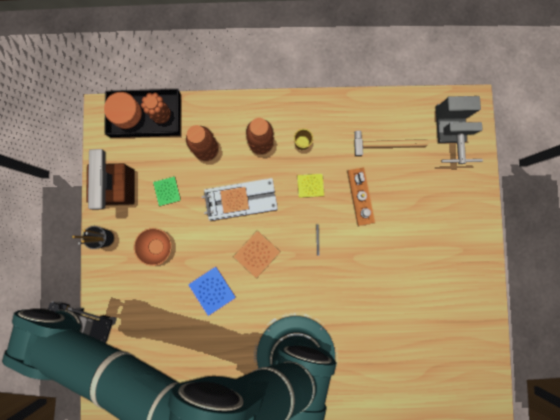

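The scene camera shows the rack in the foreground; the tab stud is its pocket at about (247,482) in the crop. The plate has the small copper plaque on it at about (405,197), and the jaw end is the far end. The top view agrees: plate at (240,199), rack at (360,196), tab stud at (360,178).

```bash
cat > h.py <<'E'
import numpy as np, cv2
from station import robot
def ray(info,px):
    px=np.asarray(px,float).reshape(-1,1,2)
    u=cv2.undistortPoints(px,info['mtx'],info['distortion']).reshape(-1,2)
    T=info['cam_to_world']; d=np.c_[u,np.ones(len(u))]@T[:3,:3].T
    return T[:3,3],d
def onz(info,px,z):
    o,d=ray(info,px); return o+d*((z-o[2])/d[:,2])[:,None]
def cloud(info,D):
    h,w=D.shape; v,u=np.mgrid[:h,:w]
    o,d=ray(info,np.c_[u.ravel(),v.ravel()])
    return (o+d*D.ravel()[:,None]).reshape(h,w,3)
def proj(info,P):
    T=np.linalg.inv(info['cam_to_world']); P=np.asarray(P,float).reshape(-1,3)
    r,_=cv2.Rodrigues(T[:3,:3]); return cv2.projectPoints(P,r,T[:3,3],info['mtx'],info['distortion'])[0].reshape(-1,2)
E
python3 - <<'E'
from h import *
i=robot.camera_info("top"); f=np.load("pics/top0.npz"); W=cloud(i,f['d'])
for n,c,z in [("stud",(360,178),.07),("knob",(366,212),.05),("rack",(361,196),.016),("plaque",(235,200),.037),("plateR",(276,196),.03),("plateL",(206,204),.03),("cup",(303,140),.07),("flaskb",(259,132),.2)]:
    print(n,onz(i,c,z).round(3),W[c[1],c[0]].round(3))
print(robot.camera_info("wrist"))
from scipy.spatial.transform import Rotation as R
q=robot.state()['tcp_rot']; print(R.from_quat(q[[1,2,3,0]]).as_matrix().round(3))
E
```

```text
stud [[ 0.597 -0.233  0.07 ]] [ 0.595 -0.23   0.082]
knob [[ 0.482 -0.252  0.05 ]] [ 0.482 -0.25   0.059]
rack [[ 0.542 -0.245  0.016]] [ 0.538 -0.238  0.051]
plaque [[0.536 0.195 0.037]] [0.536 0.196 0.034]
plateR [[0.547 0.053 0.03 ]] [ 0.551  0.053 -0.   ]
plateL [[0.525 0.297 0.03 ]] [0.523 0.294 0.049]
cup [[ 0.733 -0.043  0.07 ]] [ 0.75  -0.048  0.005]
flaskb [[0.728 0.103 0.2  ]] [0.726 0.103 0.204]
{'mtx': array([[298.68608608,   0.        , 279.51645007],
       [  0.        , 298.68608608, 207.50336925],
       [  0.        ,   0.        ,   1.        ]]), 'distortion': array([-0.05814399,  0.        ,  0.        ,  0.        ,  0.        ]), 'cam_to_world': array([[ 0.29164268,  0.93157149,  0.21706937,  0.11945978],
       [ 0.95652659, -0.28374962, -0.06740206,  0.6173475 ],
       [-0.00119648,  0.22728994, -0.9738264 ,  0.38523235],
       [ 0.        ,  0.        ,  0.        ,  1.        ]])}
[[ 0.     0.291  0.957]
 [-0.     0.957 -0.291]
 [-1.    -0.     0.   ]]
```

Emit:
send_rows --grip '[94,94,94,94,94,94,94,94]' --translation '[[25,-30,0],[35,-45,0],[35,-45,0],[35,-45,0],[35,-45,0],[35,-45,0],[35,-45,0],[35,-45,0]]' --twist '[[0,0,-4],[0,0,-8],[0,0,-8],[0,0,-8],[0,0,-8],[0,0,-8],[0,0,-8],[0,0,-8]]'

```text
clock: 1.6
eef_pos: [0.4558, 0.2445, 0.2062]
tcp_rot: [0.548, 0.449, 0.548, -0.446]
ft_force: [0.6, 0.9, 0.1]
gripper_width: 0.0941
```

Emit:
send_rows --grip '[94,94,94,94]' --translation '[[20,-35,-15],[20,-30,-15],[10,-10,-10],[0,0,0]]' --twist '[[0,0,-4],[0,0,-4],[0,0,0],[0,0,0]]'

```text
clock: 2.1
eef_pos: [0.5095, 0.163, 0.1661]
tcp_rot: [0.512, 0.49, 0.512, -0.486]
ft_force: [-0.8, 0.0, -0.2]
gripper_width: 0.0942
```

```bash
cat >> h.py <<'E'
import pickle
def snap(tag):
    i=robot.camera_info("wrist"); p,d=robot.capture("wrist"); pickle.dump((i,p,d),open(f"pics/{tag}.pkl","wb"))
    cv2.imwrite(f"pics/{tag}.png",cv2.resize(p[:,:,::-1],(800,600),interpolation=cv2.INTER_CUBIC)); return i,p,d
E
python3 - <<'E'
from h import *
i,p,d=snap("w1"); print(i['cam_to_world'].round(3))
s=robot.state();print(s['eef_pos'],s['clock'],s['qpos'])
E
```

```text
[[ 0.999  0.046  0.015  0.505]
 [ 0.049 -0.973 -0.225  0.228]
 [ 0.004  0.225 -0.974  0.346]
 [ 0.     0.     0.     1.   ]]
[0.5093621  0.16363223 0.16648115] 2.15 [-0.73249306  0.31676675  0.43963611  1.89539488 -0.16525856  0.95780039
 -0.16796359]
```

View pics/w1.png

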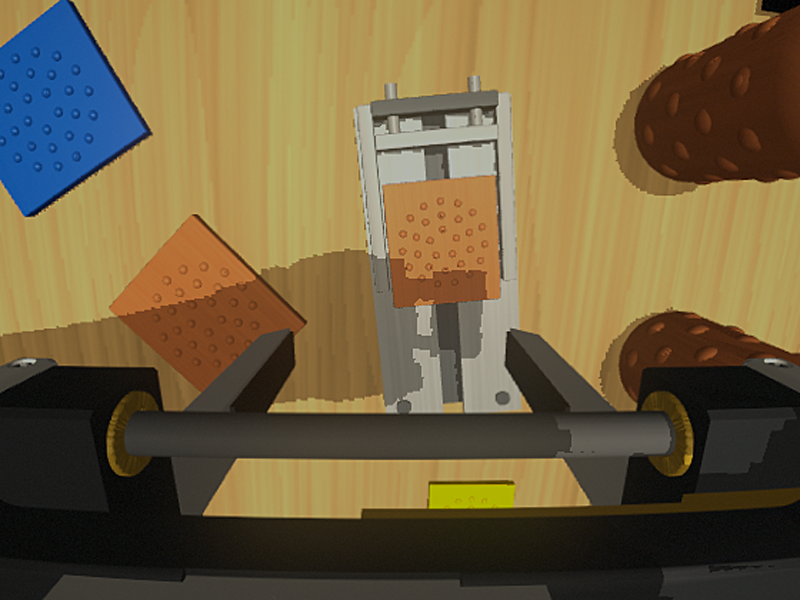

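The wrist picture shows the plate upright, with the fence at (435,105), jaw bar at (435,137), plaque from (385,178) to (500,305), and the open slot from (450,305) to (450,400).

Run:
```python
from h import *
i,p,d=pickle.load(open("pics/w1.pkl","rb"))
cv2.imwrite("pics/w1c.png",cv2.resize(p[50:300,235:385,::-1],(480,800)[:2] if 0 else (360,600),interpolation=cv2.INTER_CUBIC))
hsv=cv2.cvtColor(p,cv2.COLOR_RGB2HSV)
W=cloud(i,d)
# plaque
m=((hsv[...,0]<14)&(hsv[...,1]>110)).astype(np.uint8); m[:, :260]=0; m[:,360:]=0; m[:115]=0;m[225:]=0
m=cv2.morphologyEx(m,cv2.MORPH_CLOSE,np.ones((5,5)))
n,l,st,c=cv2.connectedComponentsWithStats(m); k=1+st[1:,4].argmax(); print(st[k],c[k])
cs,_=cv2.findContours((l==k).astype(np.uint8),0,1); r=cv2.minAreaRect(np.vstack(cs)); b=cv2.boxPoints(r); print(b)
P=onz(i,b,.037); print(P.round(4),P.mean(0)); print([np.linalg.norm(P[j]-P[j-1]).round(4) for j in range(4)])
print("depth z plaque",np.median(W[l==k][:,2]))
# plate depth z's
for q in [(275,250),(345,250),(322,260)]: print(q,W[q[1],q[0]].round(4))
# intensity rows across slot
g=cv2.cvtColor(p,cv2.COLOR_RGB2GRAY)
for v in (235,250,262,272,280): print(v,g[v,265:370].tolist())
```

```text
[ 273  174   77   41 1697] [305.96228639 199.01885681]
[[271.88965 174.67587]
 [345.7931  168.51724]
 [349.15173 208.82071]
 [275.2483  214.97934]]
[[0.5007 0.1914 0.037 ]
 [0.5768 0.2016 0.037 ]
 [0.5846 0.159  0.037 ]
 [0.5061 0.1485 0.037 ]] [0.54206494 0.17515569 0.037     ]
[np.float64(0.0433), np.float64(0.0768), np.float64(0.0433), np.float64(0.0792)]
depth z plaque 0.037679703851605795
(275, 250) [0.5077 0.1065 0.031 ]
(345, 250) [0.5861 0.1105 0.0322]
(322, 260) [0.5652 0.0879 0.0095]
235 [110, 111, 107, 110, 108, 110, 107, 105, 107, 105, 106, 106, 107, 110, 112, 109, 106, 107, 106, 108, 107, 107, 110, 109, 109, 107, 110, 109, 106, 103, 101, 99, 100, 98, 95, 97, 101, 107, 108, 108, 114, 86, 61, 64, 65, 65, 65, 65, 65, 64, 68, 66, 67, 65, 65, 63, 59, 116, 114, 110, 109, 110, 110, 108, 106, 107, 108, 107, 106, 106, 108, 107, 115, 172, 163, 162, 162, 163, 164, 165, 166, 165, 163, 165, 166, 164, 164, 167, 166, 123, 30, 40, 42, 42, 58, 77, 75, 74, 74, 75, 74, 72, 75, 75, 74]
250 [99, 108, 110, 108, 109, 110, 108, 107, 105, 106, 107, 105, 104, 103, 107, 109, 109, 107, 106, 106, 10
[... 1202 characters left out ...]
66, 163, 159, 159, 159, 160, 158, 157, 156, 161, 162, 161, 158, 158, 160, 160, 160, 159, 161, 162, 160, 160, 166, 165, 164, 164, 164, 162, 157, 156, 156, 160, 164, 166, 154, 94, 24, 33, 36, 35, 37, 36]
280 [151, 154, 159, 166, 105, 107, 108, 108, 109, 108, 104, 97, 123, 163, 161, 90, 96, 60, 74, 57, 123, 155, 166, 161, 160, 159, 160, 162, 160, 156, 162, 162, 159, 160, 163, 162, 159, 158, 157, 158, 164, 164, 159, 163, 165, 82, 90, 89, 90, 89, 89, 87, 87, 90, 90, 85, 47, 52, 63, 106, 173, 167, 165, 165, 164, 159, 156, 158, 160, 158, 156, 154, 158, 160, 160, 159, 158, 158, 159, 160, 162, 145, 91, 86, 90, 91, 90, 89, 89, 87, 85, 112, 150, 158, 159, 162, 162, 157, 157, 156, 151, 153, 146, 74, 22]
```

View pics/w1c.png

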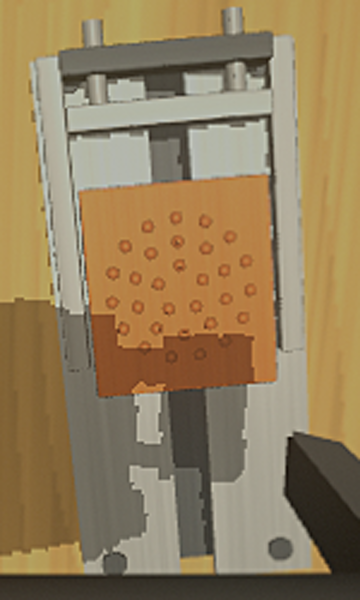

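Run:
```python
from h import *
i,p,d=pickle.load(open("pics/w1.pkl","rb"))
L=onz(i,[(306.7,235),(307.3,250),(308.5,262),(309.1,272),(309.6,280)],.03)
R=onz(i,[(321.6,235),(323,250),(323.3,262),(323.6,272),(324.2,280)],.03)
print(L.round(4),R.round(4))
f=lambda c:np.array([235,50])+np.array(c)/2.4
P=onz(i,[f(c) for c in [(81,192),(270,175),(277,382),(98,397)]],.037);print("plaque",P.round(4),P.mean(0).round(4),[np.linalg.norm(P[j]-P[j-1]).round(4) for j in range(4)])
F=onz(i,[f(c) for c in [(62,72),(270,57)]],.048);print("fence",F.round(4))
J=onz(i,[f(c) for c in [(68,131),(270,117)]],.046);print("jaw",J.round(4))
m=(P[0]+P[1])/2;u=m-(P[2]+P[3])/2;u/=np.linalg.norm(u);print("u plaque",u, np.degrees(np.arctan2(u[1],u[0])))
w=(F[1]-F[0]);print("fence perp deg",np.degrees(np.arctan2(w[1],w[0]))+90)
w=(J[1]-J[0]);print("jaw perp deg",np.degrees(np.arctan2(w[1],w[0]))+90)
for S in (L,R):
    k=np.polyfit(S[:,1],S[:,0],1);print("slot dir",90-np.degrees(np.arctan(k[0])))
Fm=F.mean(0);print("along u: plaque",P.mean(0)@u,"lead",m@u,"jaw",J.mean(0)@u,"fence",Fm@u)
n=np.array([-u[1],u[0],0]);print("lateral: plaque",P.mean(0)@n,"fence",Fm@n,"slot",((L+R)/2@n).round(4), "jaw",J.mean(0)@n)
```

```text
[[0.5421 0.1254 0.03  ]
 [0.544  0.1078 0.03  ]
 [0.5464 0.0933 0.03  ]
 [0.548  0.081  0.03  ]
 [0.5493 0.071  0.03  ]] [[0.5587 0.1262 0.03  ]
 [0.5617 0.1086 0.03  ]
 [0.5633 0.0941 0.03  ]
 [0.5647 0.0818 0.03  ]
 [0.5662 0.0717 0.03  ]]
plaque [[0.4956 0.2363 0.037 ]
 [0.5743 0.2474 0.037 ]
 [0.586  0.1587 0.037 ]
 [0.5068 0.1481 0.037 ]] [0.5407 0.1976 0.037 ] [np.float64(0.089), np.float64(0.0795), np.float64(0.0894), np.float64(0.08)]
fence [[0.4866 0.2817 0.048 ]
 [0.5678 0.2917 0.048 ]]
jaw [[0.4897 0.2597 0.046 ]
 [0.5702 0.2694 0.046 ]]
u plaque [-1.28404705e-01  9.91721852e-01  3.11222494e-16] 97.37741602605678
fence perp deg 96.9990983268147
jaw perp deg 96.82852404195597
slot dir 97.72789302416174
slot dir 97.62199819816618
along u: plaque 0.1265628483059969 lead 0.17115405905822406 jaw 0.1942930053163549 fence 0.2166404837970718
lateral: plaque -0.5615628693329076 fence -0.5596231379262213 slot [-0.562  -0.5622 -0.5623 -0.5622 -0.5623] jaw -0.5595299182805349
```

Emit:
send_rows --grip '[94,94,94,94,94,94,94,94]' --translation '[[0,-30,0],[0,-50,0],[0,-55,0],[0,-55,0],[0,-55,0],[0,-55,0],[5,-55,0],[5,-45,0]]' --twist '[[0,0,-10],[0,0,-10.5],[0,0,-10.5],[0,0,-10.5],[0,0,-10.5],[0,0,-10.5],[0,0,-10.5],[0,0,-10.5]]'

```text
clock: 3.15
eef_pos: [0.5195, -0.2343, 0.1718]
tcp_rot: [0.05, 0.711, 0.047, -0.7]
ft_force: [0.7, 0.7, -0.5]
gripper_width: 0.0941
```

Emit:
send_rows --grip '[94,94]' --translation '[[0,0,0],[0,0,0]]' --twist '[[0,0,0],[0,0,0]]'

```text
clock: 3.4
eef_pos: [0.5198, -0.235, 0.1723]
tcp_rot: [0.049, 0.711, 0.046, -0.7]
ft_force: [-0.6, 0.2, -0.5]
gripper_width: 0.0942
```

Run:
```python
from h import *
i,p,d=snap("w2"); print(i['cam_to_world'].round(3))
s=robot.state();print(s['eef_pos'],s['clock'],s['qpos'])
```

```text
[[ 0.135 -0.968 -0.211  0.582]
 [-0.991 -0.13  -0.035 -0.225]
 [ 0.006  0.214 -0.977  0.353]
 [ 0.     0.     0.     1.   ]]
[ 0.5198151  -0.23504782  0.17242209] 3.45 [-0.27997871  0.46134315  0.84966089  1.82032979 -0.40738602  1.02654112
 -0.70640433]
```

View pics/w2.png

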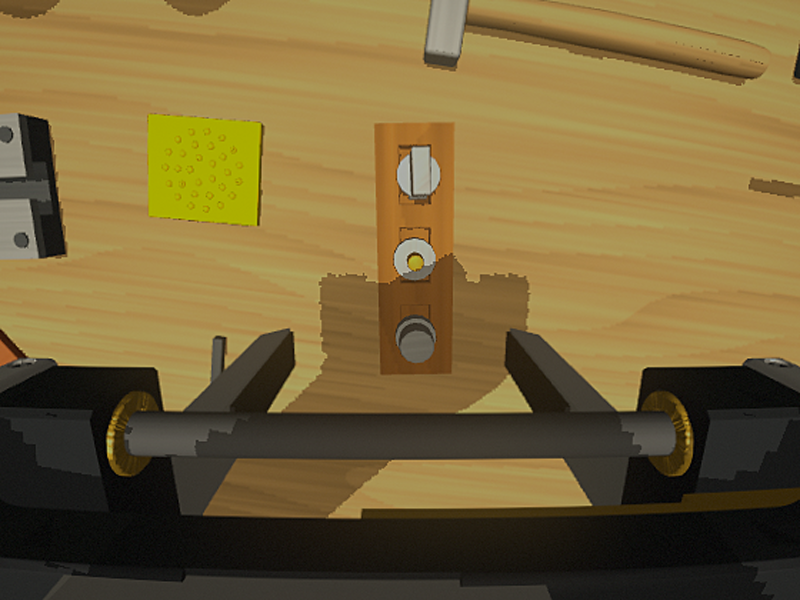

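The tab stud is at the top of the rack at about (420,172), the pin at (415,262) and the knob at (416,340).

Run:
```python
from h import *
from scipy.spatial.transform import Rotation as Ro
i,p,d=pickle.load(open("pics/w2.pkl","rb"))
cv2.imwrite("pics/w2c.png",cv2.resize(p[80:160,260:330,::-1],(700,800)[:2] if 0 else (525,600),interpolation=cv2.INTER_CUBIC))
q=robot.state()['tcp_rot']; M=Ro.from_quat(q[[1,2,3,0]]).as_matrix();print(M.round(4))
W=cloud(i,d)
m=(W[...,2]>.066)&(W[...,2]<.085);m[:, :270]=0;m[:,320:]=0;m[:90]=0;m[150:]=0
print(m.sum(),W[m].mean(0),W[m].min(0),W[m].max(0))
v,u=np.nonzero(m);print(u.min(),u.max(),v.min(),v.max())
```

```text
[[ 0.0156  0.1349 -0.9907]
 [-0.0032 -0.9908 -0.135 ]
 [-0.9999  0.0052 -0.0151]]
457 [ 0.60405725 -0.23739973  0.07529451] [ 0.58911028 -0.24537886  0.06702262] [ 0.61965617 -0.22933051  0.07756241]
287 301 102 136
```

View pics/w2c.png

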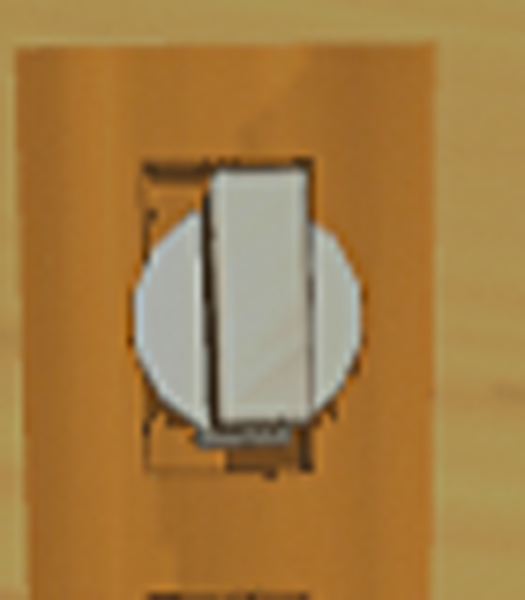

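Run:
```python
from h import *
i,p,d=pickle.load(open("pics/w2.pkl","rb"))
f=lambda c:np.array([260,80])+np.array(c)/7.5-0.43
P=onz(i,[f(c) for c in [(212,168),(307,168),(310,424),(221,426)]],.075);print(P.round(4),P.mean(0),[np.linalg.norm(P[j]-P[j-1]).round(4) for j in range(4)])
u=(P[0]+P[1]-P[2]-P[3]);print("tab deg",np.degrees(np.arctan2(u[1],u[0])))
R=onz(i,[f(c) for c in [(17,46),(437,44),(435,590),(28,590)]],.016);print("rack",R.round(4))
for a,b in((0,3),(1,2)):
  u=R[a]-R[b];print(np.degrees(np.arctan2(u[1],u[0])))
C=onz(i,[f((248,322))],.037);print("collar centre",C)
import math
# rack ends from full pic: (375,123),(454,122),(451,373),(381,374) /1.4286
R=onz(i,np.array([(375,123),(454,122),(451,373),(381,374)])/1.4286,.016);print(R.round(4),R.mean(0)); u=R[0]+R[1]-R[2]-R[3];print(np.degrees(np.arctan2(u[1],u[0])),np.linalg.norm(u)/2)
```

```text
[[ 0.6182 -0.2295  0.075 ]
 [ 0.6198 -0.2407  0.075 ]
 [ 0.5903 -0.2454  0.075 ]
 [ 0.5886 -0.2348  0.075 ]] [ 0.60424031 -0.23757563  0.075     ] [np.float64(0.0301), np.float64(0.0113), np.float64(0.0299), np.float64(0.0108)]
tab deg 9.638105243798643
rack [[ 0.6388 -0.2005  0.016 ]
 [ 0.6473 -0.2598  0.016 ]
 [ 0.5707 -0.2718  0.016 ]
 [ 0.5625 -0.2117  0.016 ]]
8.350928867152689
8.848549405680732
collar centre [[ 0.60379976 -0.2377517   0.037     ]]
[[ 0.6385 -0.2012  0.016 ]
 [ 0.6473 -0.2598  0.016 ]
 [ 0.4493 -0.2894  0.016 ]
 [ 0.4406 -0.2309  0.016 ]] [ 0.54394415 -0.24532107  0.016     ]
8.51808337769224 0.20015303030978773
```

Emit:
send_rows --grip '[60,50,50,50,50,50,50]' --translation '[[40,-1,0],[44,-1,0],[0,0,0],[0,0,-30],[0,0,-30],[0,0,-25],[0,0,0]]' --twist '[[0.2,0.9,1.1],[0,0,0],[0,0,0],[0,0,0],[0,0,0],[0,0,0],[0,0,0]]'

```text
clock: 4.32
eef_pos: [0.6068, -0.2255, 0.0876]
tcp_rot: [0.059, 0.706, 0.063, -0.703]
ft_force: [-0.0, 0.4, 1.2]
gripper_width: 0.0502
```

```bash
cat >> h.py <<'E'
from scipy.spatial.transform import Rotation as Ro
def st():
    s=robot.state(); q=s['tcp_rot']; M=Ro.from_quat(q[[1,2,3,0]]).as_matrix(); a=M[:,0]; e=s['eef_pos']
    print("t",s['clock'],"pos",(e*1000).round(1),"yaw",np.degrees(np.arctan2(M[1,1],M[0,1])).round(2),"level rotvec deg",np.degrees([-a[1],a[0],0]).round(2),"F",s['ft_force'].round(2),"T",s['torque'].round(2),"w",round(s['gripper_width']*1000,1),"q",s['qpos'].round(2))
    return e*1000,M
E
python3 -c "from h import *
st()"
```

```text
t 4.325 pos [ 606.8 -225.5   87.6] yaw -80.09 level rotvec deg [-0.4   0.14  0.  ] F [-0.02  0.36  1.16] T [-0.03  0.15  0.04] w 50.2 q [-0.19  0.7   0.72  1.67 -0.54  0.99 -0.67]
```

Emit:
send_rows --grip '[50,50,50]' --translation '[[-2.7,-12,0],[0,0,0],[0,0,0]]' --twist '[[-0.4,0.1,-1],[0,0,0],[0,0,0]]'

```text
clock: 4.7
eef_pos: [0.6047, -0.2382, 0.0908]
tcp_rot: [0.055, 0.706, 0.054, -0.704]
ft_force: [-0.9, 0.8, -0.6]
gripper_width: 0.0498
```

```bash
python3 -c "from h import *
st()"
```

```text
t 4.7 pos [ 604.7 -238.2   90.8] yaw -81.1 level rotvec deg [0.07 0.23 0.  ] F [-0.91  0.81 -0.57] T [ 0.02  0.14 -0.04] w 49.8 q [-0.18  0.7   0.73  1.66 -0.54  0.99 -0.67]
```

Emit:
send_rows --grip '[50,45,40,40]' --translation '[[0,0,-20],[0,0,-20],[0,0,-6],[0,0,0]]' --twist '[[0,0.2,0],[0,0,0],[0,0,0],[0,0,0]]'

```text
clock: 5.2
eef_pos: [0.6043, -0.2378, 0.0411]
tcp_rot: [-0.055, -0.705, -0.055, 0.705]
ft_force: [-0.4, 0.4, -0.7]
gripper_width: 0.0402
```

```bash
python3 -c "from h import *
st()"
```

```text
t 5.2 pos [ 604.3 -237.8   41.1] yaw -81.08 level rotvec deg [ 0.04 -0.03  0.  ] F [-0.44  0.37 -0.68] T [0.05 0.09 0.04] w 40.2 q [-0.15  0.76  0.69  1.68 -0.59  0.92 -0.64]
```

Emit:
send_rows --grip '[30,20,10,5,5,5]' --translation '[[0,0,2],[0,0,0],[0,0,0],[0,0,0],[0,0,0],[0,0,0]]' --twist '[[0,0,0],[0,0,0],[0,0,0],[0,0,0],[0,0,0],[0,0,0]]'

```text
clock: 5.95
eef_pos: [0.6048, -0.2379, 0.0443]
tcp_rot: [0.055, 0.705, 0.055, -0.705]
ft_force: [-0.3, 0.4, -0.3]
gripper_width: 0.012
```

```bash
python3 -c "from h import *
st()"
```

```text
t 5.95 pos [ 604.8 -237.9   44.3] yaw -81.07 level rotvec deg [0.06 0.04 0.  ] F [-0.28  0.43 -0.3 ] T [0.03 0.1  0.01] w 12.0 q [-0.15  0.76  0.7   1.68 -0.58  0.92 -0.64]
```

Emit:
send_rows --grip '[5,5,5,5,5,5,5,5]' --translation '[[0,0,15],[0,0,35],[0,0,45],[-4,25,0],[-6,40,0],[-6,40,0],[-6,40,0],[-6,40,0]]' --twist '[[0,0,0],[0,0,0],[0,0,0],[0,0,9],[0,0,10],[0,0,10],[0,0,10],[0,0,10]]'

```text
clock: 6.95
eef_pos: [0.5755, -0.0527, 0.1501]
tcp_rot: [0.35, 0.618, 0.346, -0.613]
ft_force: [1.2, 0.5, -2.4]
gripper_width: 0.0122
```

```bash
python3 -c "from h import *
st()"
```

```text
t 6.95 pos [575.5 -52.7 150.1] yaw -30.99 level rotvec deg [0.12 0.47 0.  ] F [ 1.24  0.5  -2.44] T [-0.09  0.08  0.01] w 12.2 q [-0.43  0.44  0.6   1.81 -0.29  0.97 -0.25]
```

Emit:
send_rows --grip '[5,5,5,5,5,5]' --translation '[[-6,40,-10],[-6,40,-10],[-5,40,-10],[-5,30,-10],[0,8,0],[0,0,0]]' --twist '[[0,0,10],[0,0,10],[0,0.5,10],[0,0,8],[0,0,0],[0,0,0]]'

```text
clock: 7.7
eef_pos: [0.5538, 0.1113, 0.1156]
tcp_rot: [0.536, 0.465, 0.535, -0.46]
ft_force: [0.4, -0.1, -1.6]
gripper_width: 0.0117
```

```bash
python3 -c "from h import *
st(); snap('w3')"
```

```text
t 7.7 pos [553.8 111.3 115.6] yaw 8.36 level rotvec deg [-0.25  0.3   0.  ] F [ 0.42 -0.07 -1.64] T [-0.1   0.07  0.01] w 11.7 q [-0.56  0.43  0.39  1.86 -0.21  0.88  0.08]
```

View pics/w3.png

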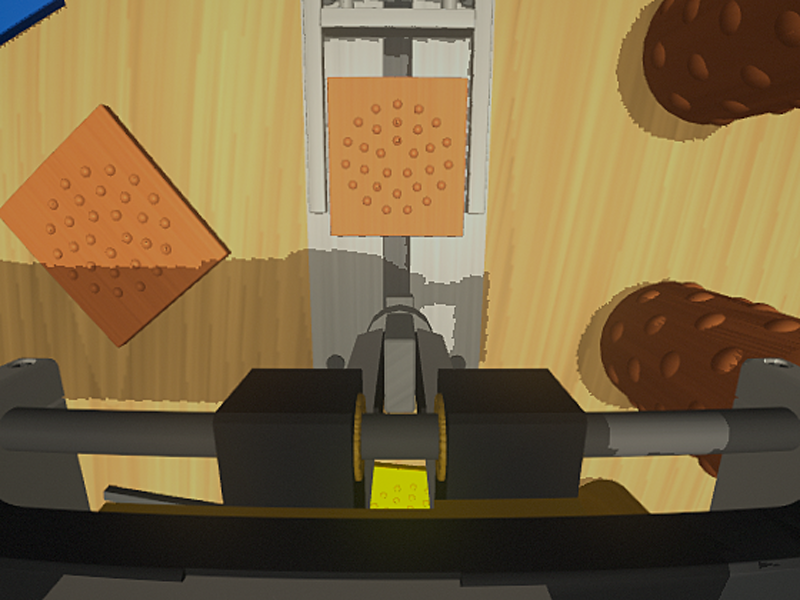

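The picture shows the held stud over the slot. The head's front end is at (400,300), the slot runs from (397,240) to (397,290), and the plaque is clear ahead of it.

Run:
```python
from h import *
i,p,d=pickle.load(open("pics/w3.pkl","rb"))
e,M=st(); e=e/1000
g=cv2.cvtColor(p,cv2.COLOR_RGB2GRAY)
cv2.imwrite("pics/w3c.png",cv2.resize(p[155:275,240:320,::-1],(533,800) if 0 else (400,600),interpolation=cv2.INTER_CUBIC))
for v in (175,180,185,190,195,200,207,210,213,216): print(v,260,g[v,260:300].tolist())
```

```text
t 7.75 pos [553.9 110.9 115.6] yaw 8.34 level rotvec deg [-0.25  0.31  0.  ] F [ 0.06 -0.01 -1.85] T [-0.11  0.02 -0.03] w 11.6 q [-0.56  0.43  0.39  1.86 -0.21  0.88  0.08]
175 260 [188, 190, 191, 191, 189, 189, 194, 207, 84, 115, 119, 120, 119, 117, 118, 117, 117, 118, 119, 116, 117, 119, 123, 121, 126, 71, 62, 178, 202, 196, 194, 193, 193, 193, 193, 193, 191, 189, 192, 191]
180 260 [122, 124, 125, 124, 122, 119, 115, 219, 105, 63, 122, 119, 117, 116, 119, 116, 116, 117, 118, 116, 116, 117, 123, 126, 73, 74, 62, 177, 201, 195, 192, 192, 191, 192, 192, 191, 190, 189, 190, 191]
185 260 [121, 123, 126, 125, 123, 123, 125, 131, 84, 74, 78, 77, 77, 77, 75, 73, 69, 124, 123, 116, 116, 117, 126, 69, 74, 75, 60, 174, 200, 193, 192, 192, 191, 191, 191, 191, 189, 188, 190, 189]
190 260 [120, 123, 125, 126, 123, 122, 125, 131, 81, 73, 75, 78, 77, 77, 78, 77, 76, 77, 77, 76, 76, 77, 79, 78, 77, 75, 60, 218, 207, 203, 202, 202, 199, 197, 194, 191, 187, 186, 190, 188]
195 260 [120, 122, 125, 124, 124, 121, 124, 129, 82, 71, 77, 78, 76, 77, 75, 76, 76, 77, 75, 76, 74, 77, 78, 76, 77, 76, 67, 133,
[... 329 characters left out ...]
4, 65, 64, 65, 64, 65, 64, 64, 62, 64, 63, 62, 63, 55, 111, 127, 126, 126, 125, 123, 120, 120, 123, 122, 122]
210 260 [118, 119, 123, 124, 122, 119, 122, 127, 77, 65, 107, 130, 123, 124, 125, 126, 125, 124, 126, 126, 125, 126, 125, 124, 122, 122, 124, 126, 119, 94, 128, 125, 125, 125, 123, 121, 120, 121, 122, 121]
213 260 [118, 120, 123, 124, 121, 120, 122, 128, 76, 64, 97, 132, 127, 128, 131, 134, 118, 97, 99, 61, 78, 79, 118, 113, 132, 131, 130, 129, 119, 87, 129, 125, 125, 123, 122, 118, 115, 111, 112, 109]
216 260 [118, 118, 124, 124, 121, 121, 126, 132, 83, 68, 69, 70, 71, 69, 68, 70, 69, 68, 67, 65, 67, 67, 68, 67, 69, 70, 69, 69, 67, 63, 61, 96, 131, 119, 202, 190, 185, 186, 185, 183]
```

View pics/w3c.png

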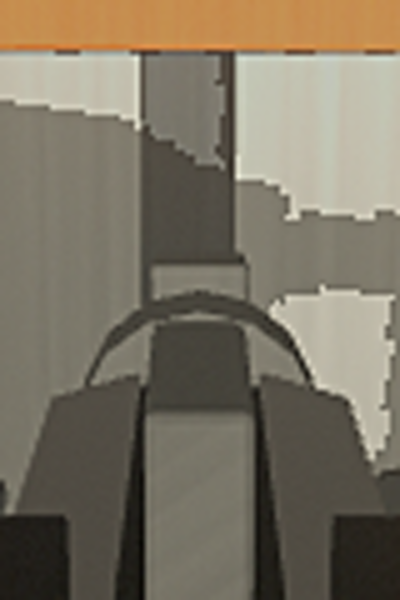

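Run:
```python
from h import *
i,p,d=pickle.load(open("pics/w3.pkl","rb"))
e,M=st(); e=e/1000
def lat(P,h):
    a=np.radians(h); n=np.array([-np.sin(a),np.cos(a),0]); return P@n
L=onz(i,[(267.6,v) for v in (180,190,200)],.03); R=onz(i,[(286.5,v) for v in (180,190,200)],.03)
print(L.round(4),R.round(4))
for S in(L,R): u=S[0]-S[-1];print("dir",np.degrees(np.arctan2(u[1],u[0])))
zt=e[2]+.0117-.05+.009
H=onz(i,[(269.7,211),(288.7,211)],zt);print("head",H.round(4),np.linalg.norm(H[1]-H[0]))
P=onz(i,np.array([(328,78),(465,77),(463,237),(330,235)])/1.4286-.15,.037);u=P[0]+P[1]-P[2]-P[3];print("plaque",P.mean(0),np.degrees(np.arctan2(u[1],u[0])))
h=97.4-90
n=lambda P:P@np.array([np.cos(np.radians(h)),np.sin(np.radians(h)),0])
print("slot",n((L+R)/2),"head",n(H.mean(0)),"tcp",n(e),"w",n(R-L))
# tab top front edge? tab top z
zt=e[2]+.0117+.019
T=onz(i,[(240+149/5,155+318/5),(240+243/5,155+318/5)],zt);print("tabtop",T.round(4),n(T.mean(0)))
T=onz(i,[(240+146/5,155+412/5),(240+252/5,155+412/5)],zt);print("tabtop2?",T.round(4),n(T.mean(0)))
```

```text
t 7.75 pos [553.9 110.9 115.6] yaw 8.34 level rotvec deg [-0.25  0.31  0.  ] F [ 0.06 -0.01 -1.85] T [-0.11  0.02 -0.03] w 11.6 q [-0.56  0.43  0.39  1.86 -0.21  0.88  0.08]
[[0.5394 0.1387 0.03  ]
 [0.5406 0.1297 0.03  ]
 [0.5419 0.1206 0.03  ]] [[0.5561 0.1412 0.03  ]
 [0.5575 0.1322 0.03  ]
 [0.5589 0.1231 0.03  ]]
dir 97.85030545994977
dir 98.64189377440155
head [[0.5448 0.1245 0.0863]
 [0.5584 0.1265 0.0863]] 0.013708537162467381
plaque [0.53966719 0.19807758 0.037     ] 98.29214472276485
slot [0.56122731 0.56136126 0.56149689] head 0.563168496038893 tcp 0.5635233729549555 w [0.01690042 0.01702451 0.01715267]
tabtop [[0.545  0.1352 0.1463]
 [0.5547 0.1366 0.1463]] 0.5627572872863447
tabtop2? [[0.5461 0.125  0.1463]
 [0.5571 0.1266 0.1463]] 0.5632401255020701
```

Emit:
send_rows --grip '[5,5,5,5]' --translation '[[-1.7,-0.2,-12],[0,0,-18],[0,0,-8],[0,0,0]]' --twist '[[-0.25,0.3,-0.4],[0,0,0],[0,0,0],[0,0,0]]'

```text
clock: 8.25
eef_pos: [0.5521, 0.1077, 0.0747]
tcp_rot: [0.532, 0.465, 0.532, -0.466]
ft_force: [-0.6, -0.8, -1.2]
gripper_width: 0.0121
```

```bash
cat >> h.py <<'E'
def lu(e,h=97.9):
    a=np.radians(h);print("u",(e[0]*np.cos(a)+e[1]*np.sin(a)).round(2),"lat",(e[0]*np.sin(a)-e[1]*np.cos(a)).round(2))
E
python3 -c "from h import *
e,_=st();lu(e); snap('w4')
i,p,d=pickle.load(open('pics/w4.pkl','rb'))
cv2.imwrite('pics/w4c.png',cv2.resize(p[155:275,240:320,::-1],(400,600),interpolation=cv2.INTER_CUBIC))"
```

```text
t 8.25 pos [552.1 107.7  74.7] yaw 7.58 level rotvec deg [ 0.1  -0.04  0.  ] F [-0.6  -0.81 -1.22] T [-0.05  0.04 -0.01] w 12.1 q [-0.54  0.49  0.37  1.89 -0.24  0.81  0.09]
u 30.76 lat 561.71
```

View pics/w4c.png

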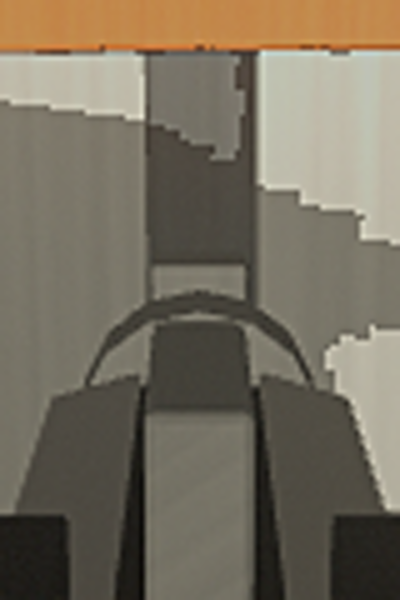

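The head (152–246) sits within the slot (148–256) in the crop, about 0.4 mm to the left.

Emit:
send_rows --grip '[5,5,5,5,5]' --translation '[[0.4,0.5,-4],[0,0,-4],[0,0,-3],[0,0,-3],[0,0,0]]' --twist '[[0,0,0.2],[0,0,0],[0,0,0],[0,0,0],[0,0,0]]'

```text
clock: 8.93
eef_pos: [0.5532, 0.1084, 0.0608]
tcp_rot: [0.533, 0.465, 0.532, -0.465]
ft_force: [0.3, -0.9, -2.2]
gripper_width: 0.0117
```

```bash
python3 -c "from h import *
e,_=st();lu(e)"
```

```text
t 8.925 pos [553.2 108.4  60.8] yaw 7.8 level rotvec deg [0.07 0.05 0.  ] F [ 0.29 -0.89 -2.21] T [-0.    0.07 -0.03] w 11.7 q [-0.54  0.51  0.36  1.89 -0.25  0.78  0.1 ]
u 31.35 lat 562.85
```

Emit:
send_rows --grip '[5,5,5,5]' --translation '[[-0.4,0,-4],[0,0,-3],[0,0,-1.5],[0,0,0]]' --twist '[[0,0,0],[0,0,0],[0,0,0],[0,0,0]]'

```text
clock: 9.43
eef_pos: [0.5528, 0.1085, 0.0518]
tcp_rot: [0.533, 0.465, 0.532, -0.465]
ft_force: [0.7, -0.1, -1.7]
gripper_width: 0.0116
```

```bash
python3 -c "from h import *
e,_=st();lu(e)"
```

```text
t 9.425 pos [552.8 108.5  51.8] yaw 7.8 level rotvec deg [0.06 0.06 0.  ] F [ 0.7  -0.14 -1.69] T [-0.11  0.07 -0.03] w 11.6 q [-0.53  0.53  0.36  1.9  -0.26  0.76  0.11]
u 31.44 lat 562.48
```

Nearly seated (expected about 49.3). I'll creep down to contact.

Emit:
send_rows --grip '[5,5,5]' --translation '[[0,0,-1],[0,0,-0.8],[0,0,0]]' --twist '[[0,0,0],[0,0,0],[0,0,0]]'

```text
clock: 9.8
eef_pos: [0.5529, 0.1085, 0.05]
tcp_rot: [0.533, 0.465, 0.532, -0.465]
ft_force: [-0.4, -0.6, -1.5]
gripper_width: 0.0118
```

Emit:
send_rows --grip '[5,5]' --translation '[[0,0,-0.6],[0,0,0]]' --twist '[[0,0,0],[0,0,0]]'

```text
clock: 10.05
eef_pos: [0.553, 0.1085, 0.0494]
tcp_rot: [0.533, 0.465, 0.532, -0.465]
ft_force: [-0.3, 0.8, -1.6]
gripper_width: 0.0117
```

Emit:
send_rows --grip '[5,5]' --translation '[[0,0,-0.6],[0,0,0]]' --twist '[[0,0,0],[0,0,0]]'

```text
clock: 10.3
eef_pos: [0.5531, 0.1085, 0.0493]
tcp_rot: [0.533, 0.465, 0.532, -0.465]
ft_force: [0.4, -0.5, -1.5]
gripper_width: 0.0118
```

Emit:
send_rows --grip '[5,5]' --translation '[[0,0,-0.5],[0,0,0]]' --twist '[[0,0,0],[0,0,0]]'

```text
clock: 10.55
eef_pos: [0.5532, 0.1085, 0.0492]
tcp_rot: [0.533, 0.465, 0.532, -0.465]
ft_force: [-0.3, 0.3, -1.3]
gripper_width: 0.0118
```

Emit:
send_rows --grip '[5]' --translation '[[0,0,-1]]' --twist '[[0,0,0]]'

```text
clock: 10.68
eef_pos: [0.5534, 0.1085, 0.0491]
tcp_rot: [0.533, 0.465, 0.532, -0.464]
ft_force: [-12.5, -1.5, 33.1]
gripper_width: 0.0119
```

```bash
python3 -c "from h import *
e,_=st();lu(e)"
```

```text
t 10.675 pos [553.4 108.5  49.1] yaw 7.78 level rotvec deg [-0.    0.11  0.  ] F [-12.49  -1.47  33.09] T [-0.47  3.    0.02] w 11.9 q [-0.53  0.53  0.36  1.9  -0.26  0.75  0.11]
u 31.43 lat 563.05
```

Emit:
send_rows --grip '[5,5]' --translation '[[-0.5,0,0.1],[0,0,0]]' --twist '[[0,0,0],[0,0,0]]'

```text
clock: 10.92
eef_pos: [0.553, 0.1085, 0.0493]
tcp_rot: [0.533, 0.465, 0.532, -0.464]
ft_force: [-0.2, 0.5, -0.9]
gripper_width: 0.012
```

```bash
python3 -c "from h import *
e,_=st();lu(e)"
```

```text
t 10.925 pos [553.  108.5  49.3] yaw 7.78 level rotvec deg [-0.01  0.13  0.  ] F [-0.17  0.48 -0.89] T [-0.06  0.04  0.03] w 12.0 q [-0.53  0.53  0.36  1.9  -0.26  0.75  0.11]
u 31.5 lat 562.62
```

Emit:
send_rows --grip '[5,5,5,5,5,5]' --translation '[[-0.6,4,0],[-0.6,4,0],[-0.6,4,0],[-0.6,4,0],[-0.4,3,0],[0,0,0]]' --twist '[[0,0,0],[0,0,0],[0,0,0],[0,0,0],[0,0,0],[0,0,0]]'

```text
clock: 11.68
eef_pos: [0.5503, 0.129, 0.0492]
tcp_rot: [0.534, 0.465, 0.532, -0.464]
ft_force: [-0.7, -0.1, 1.1]
gripper_width: 0.0118
```

```bash
python3 -c "from h import *
e,_=st();lu(e);snap('w5')"
```

```text
t 11.675 pos [550.3 129.   49.2] yaw 7.8 level rotvec deg [0.01 0.16 0.  ] F [-0.68 -0.05  1.11] T [ 0.05  0.11 -0.01] w 11.8 q [-0.56  0.53  0.36  1.9  -0.26  0.76  0.07]
u 52.15 lat 562.76
```

View pics/w5.png

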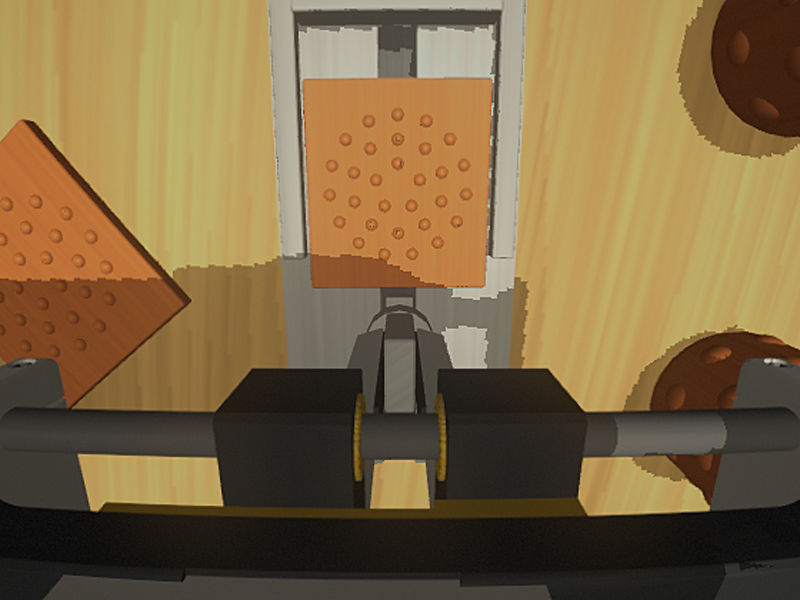

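The collar front (400,304) is about 9 mm from the plaque edge (row 288), and the jaw is in view at the top of the picture (row 18).

Emit:
send_rows --grip '[5,5,5,5,5,5,5,5]' --translation '[[-0.3,2,0],[-0.3,2,0],[-0.2,1,0],[-0.2,1,0],[-0.2,1,0],[-0.2,1,0],[-0.2,1,0],[-0.2,1,0]]' --twist '[[0,0,0],[0,0,0],[0,0,0],[0,0,0],[0,0,0],[0,0,0],[0,0,0],[0,0,0]]'

```text
clock: 12.72
eef_pos: [0.5485, 0.1387, 0.0492]
tcp_rot: [0.534, 0.466, 0.532, -0.465]
ft_force: [0.5, -2.7, 1.2]
gripper_width: 0.012
```

```bash
python3 -c "from h import *
e,_=st();lu(e)"
```

```text
t 12.725 pos [548.5 138.7  49.2] yaw 7.75 level rotvec deg [0.04 0.17 0.  ] F [ 0.51 -2.66  1.24] T [-0.83 -0.09 -0.03] w 12.0 q [-0.58  0.53  0.35  1.89 -0.26  0.76  0.05]
u 62.02 lat 562.35
```

Emit:
send_rows --grip '[5,5,5,5,5,5,5,5]' --translation '[[-0.1,1,0],[-0.1,1,0],[-0.1,1,0],[-0.1,1,0],[-0.1,1,0],[-0.1,1,0],[-0.1,1,0],[-0.1,1,0]]' --twist '[[0,0,0],[0,0,0],[0,0,0],[0,0,0],[0,0,0],[0,0,0],[0,0,0],[0,0,0]]'

```text
clock: 13.72
eef_pos: [0.5477, 0.1468, 0.0492]
tcp_rot: [0.534, 0.466, 0.531, -0.465]
ft_force: [0.3, -3.2, 1.4]
gripper_width: 0.0123
```

```bash
python3 -c "from h import *
e,_=st();lu(e);snap('w6')"
```

```text
t 13.725 pos [547.7 146.8  49.2] yaw 7.72 level rotvec deg [0.07 0.16 0.  ] F [ 0.3  -3.25  1.36] T [-0.89 -0.02  0.01] w 12.3 q [-0.59  0.54  0.35  1.89 -0.26  0.76  0.04]
u 70.09 lat 562.63
```

View pics/w6.png

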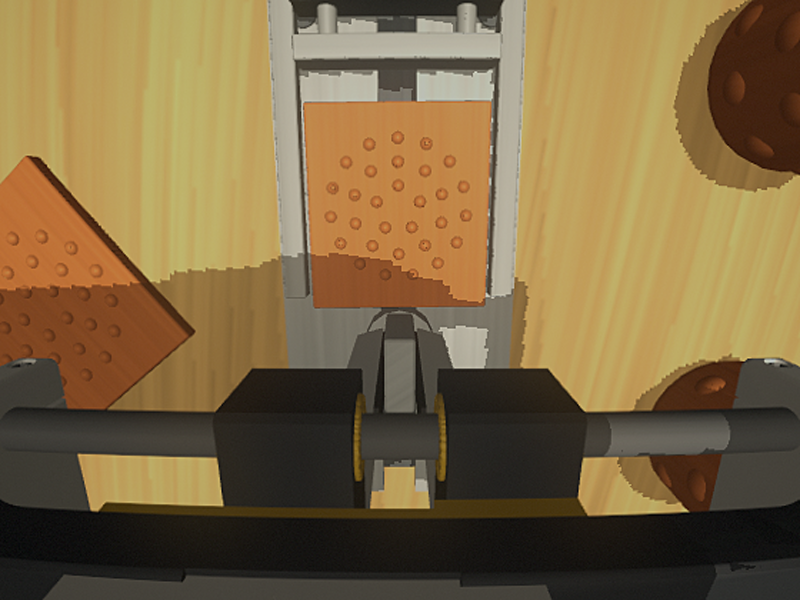

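The collar touches the plaque at (400,306), and the plaque's front edge (row 101) is still short of the jaw (row 60).

Run:
```python
from h import *
i,p,d=pickle.load(open("pics/w6.pkl","rb"))
a=onz(i,[(280,101/1.4286)],.037);c=onz(i,[(280,306/1.4286)],.037);b=onz(i,[(280,v/1.4286) for v in(58,60,62)],.046)
u=np.array([np.cos(np.radians(97.9)),np.sin(np.radians(97.9)),0]);print(a@u,c@u,b@u,b@u-a@u)
```

```text
[0.17567305] [0.08639397] [0.19004717 0.18930136 0.18855477] [0.01437413 0.01362831 0.01288172]
```

Emit:
send_rows --grip '[5,5,5,5,5,5,5,5]' --translation '[[-0.2,1,0],[-0.2,1,0],[-0.1,1,0],[-0.1,1,0],[-0.1,1,0],[-0.1,1,0],[-0.1,1,0],[-0.1,1,0]]' --twist '[[0,0,0],[0,0,0],[0,0,0],[0,0,0],[0,0,0],[0,0,0],[0,0,0],[0,0,0]]'

```text
clock: 14.78
eef_pos: [0.5466, 0.1554, 0.0492]
tcp_rot: [0.534, 0.465, 0.532, -0.465]
ft_force: [0.7, -2.8, 0.7]
gripper_width: 0.0117
```

Emit:
send_rows --grip '[5,5,5,5,5,5,5,5]' --translation '[[-0.1,0.4,0],[0,0.4,0],[-0.1,0.4,0],[0,0.4,0],[-0.1,0.4,0],[0,0.4,0],[-0.1,0.4,0],[0,0.4,0]]' --twist '[[0,0,0],[0,0,0],[0,0,0],[0,0,0],[0,0,0],[0,0,0],[0,0,0],[0,0,0]]'

```text
clock: 15.78
eef_pos: [0.5462, 0.1588, 0.0493]
tcp_rot: [0.534, 0.466, 0.532, -0.465]
ft_force: [0.5, -3.2, 0.7]
gripper_width: 0.0119
```

```bash
python3 -c "from h import *
e,_=st();lu(e)"
```

```text
t 15.775 pos [546.2 158.8  49.3] yaw 7.73 level rotvec deg [0.07 0.16 0.  ] F [ 0.5  -3.18  0.67] T [-0.89  0.02 -0.05] w 11.9 q [-0.61  0.54  0.35  1.89 -0.26  0.76  0.02]
u 82.26 lat 562.81
```

Emit:
send_rows --grip '[5,5,5,5]' --translation '[[-0.1,0.3,0],[0,0.3,0],[-0.1,0.3,0],[0,0.3,0]]' --twist '[[0,0,0],[0,0,0],[0,0,0],[0,0,0]]'

```text
clock: 16.27
eef_pos: [0.546, 0.1602, 0.0492]
tcp_rot: [0.534, 0.466, 0.532, -0.465]
ft_force: [0.7, -2.6, 1.8]
gripper_width: 0.0119
```

Emit:
send_rows --grip '[5,5,5]' --translation '[[-0.1,0.3,0],[0,0.3,0],[-0.1,0.3,0]]' --twist '[[0,0,0],[0,0,0],[0,0,0]]'

```text
clock: 16.65
eef_pos: [0.5458, 0.1605, 0.0493]
tcp_rot: [0.534, 0.466, 0.531, -0.465]
ft_force: [0.1, -6.1, 2.0]
gripper_width: 0.0119
```

Emit:
send_rows --grip '[5,5]' --translation '[[0,0.3,0],[0,0.3,0]]' --twist '[[0,0,0],[0,0,0]]'

```text
clock: 16.9
eef_pos: [0.5459, 0.1605, 0.0492]
tcp_rot: [0.534, 0.465, 0.531, -0.465]
ft_force: [-0.5, -4.9, 1.8]
gripper_width: 0.0119
```

```bash
python3 -c "from h import *
e,_=st();lu(e);snap('w7')"
```

```text
t 16.9 pos [545.9 160.5  49.2] yaw 7.67 level rotvec deg [0.14 0.17 0.  ] F [-0.46 -4.88  1.84] T [-1.44  0.   -0.02] w 11.9 q [-0.62  0.54  0.35  1.89 -0.26  0.76  0.01]
u 83.95 lat 562.74
```

View pics/w7.png

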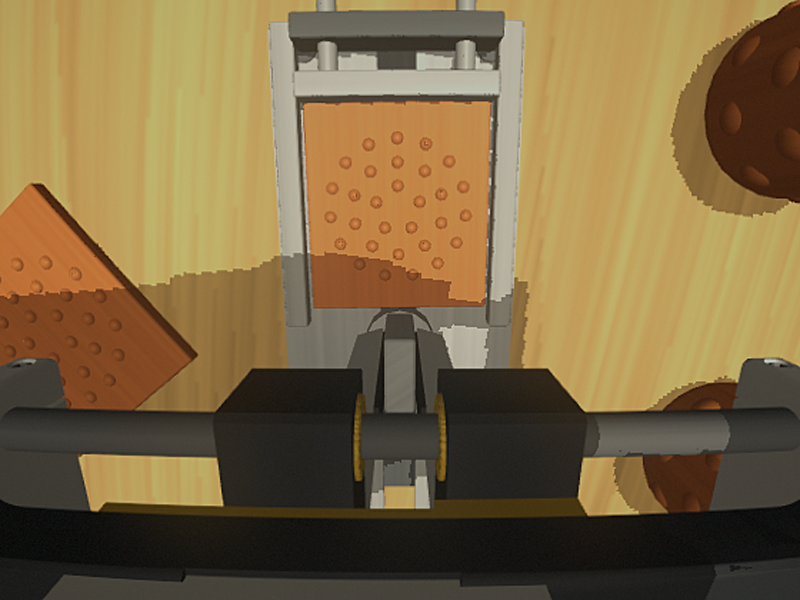

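The plaque's front edge (row 101) is now at the jaw's face. I'll firm the push to about 8 N.

Emit:
send_rows --grip '[5,5,5]' --translation '[[0,0.5,0],[0,0.5,0],[0,0.5,0]]' --twist '[[0,0,0],[0,0,0],[0,0,0]]'

```text
clock: 17.32
eef_pos: [0.5458, 0.1605, 0.0493]
tcp_rot: [0.534, 0.465, 0.531, -0.466]
ft_force: [-0.5, -6.0, 2.9]
gripper_width: 0.0117
```

Emit:
send_rows --grip '[5,5,5]' --translation '[[0,0.5,0],[0,0.5,0],[0,0.5,0]]' --twist '[[0,0,0],[0,0,0],[0,0,0]]'

```text
clock: 17.7
eef_pos: [0.5458, 0.1606, 0.0493]
tcp_rot: [0.534, 0.465, 0.53, -0.467]
ft_force: [0.3, -5.3, 2.5]
gripper_width: 0.0116
```

```bash
python3 -c "from h import *
e,_=st();lu(e)"
```

```text
t 17.7 pos [545.8 160.6  49.3] yaw 7.55 level rotvec deg [0.31 0.12 0.  ] F [ 0.33 -5.32  2.46] T [-1.6  -0.01 -0.05] w 11.6 q [-0.62  0.54  0.36  1.88 -0.25  0.76  0.  ]
u 84.05 lat 562.69
```

Emit:
send_rows --grip '[5,5]' --translation '[[-0.1,0.6,0],[-0.1,0.7,0]]' --twist '[[0.3,0.1,0.2],[0.1,0,0]]'

```text
clock: 17.95
eef_pos: [0.5457, 0.1606, 0.0492]
tcp_rot: [0.532, 0.465, 0.532, -0.465]
ft_force: [0.8, -6.7, 2.0]
gripper_width: 0.0117
```

```bash
python3 -c "from h import *
e,_=st();lu(e)"
```

```text
t 17.95 pos [545.7 160.6  49.2] yaw 7.7 level rotvec deg [-0.02  0.02  0.  ] F [ 0.76 -6.65  1.99] T [-1.99 -0.16  0.  ] w 11.7 q [-0.62  0.54  0.35  1.88 -0.26  0.76  0.01]
u 84.1 lat 562.65
```

Emit:
send_rows --grip '[5,5]' --translation '[[-0.1,0.8,0],[-0.1,0.8,0]]' --twist '[[0.1,0,0],[0.1,0,0]]'

```text
clock: 18.2
eef_pos: [0.5457, 0.1606, 0.0492]
tcp_rot: [0.532, 0.466, 0.533, -0.465]
ft_force: [0.5, -7.1, 2.5]
gripper_width: 0.0119
```

Emit:
send_rows --grip '[5,5]' --translation '[[-0.1,0.8,0],[-0.1,0.8,0]]' --twist '[[0.1,0,0],[0.1,0,0]]'

```text
clock: 18.45
eef_pos: [0.5457, 0.1606, 0.0492]
tcp_rot: [0.531, 0.467, 0.533, -0.465]
ft_force: [0.7, -7.6, 2.5]
gripper_width: 0.0117
```

```bash
python3 -c "from h import *
e,_=st();lu(e)"
```

```text
t 18.45 pos [545.7 160.6  49.2] yaw 7.56 level rotvec deg [-0.24  0.03  0.  ] F [ 0.71 -7.62  2.52] T [-2.16 -0.14  0.07] w 11.7 q [-0.61  0.54  0.35  1.89 -0.26  0.76  0.02]
u 84.05 lat 562.64
```

Push of about 7.6 N is lasting with no movement, so the plaque is home. Now the quarter turn, keeping light contact.

Emit:
send_rows --grip '[5,5]' --translation '[[0,0.3,0],[0,0.3,0]]' --twist '[[-0.2,0,-8],[0,0,-8]]'

```text
clock: 18.7
eef_pos: [0.5452, 0.1604, 0.0492]
tcp_rot: [-0.46, -0.537, -0.46, 0.537]
ft_force: [-2.3, -5.7, 3.6]
gripper_width: 0.0119
```

```bash
python3 -c "from h import *
e,_=st();lu(e)"
```

```text
t 18.7 pos [545.2 160.4  49.2] yaw -8.88 level rotvec deg [-0.01 -0.02  0.  ] F [-2.29 -5.73  3.62] T [-1.41  0.7   0.09] w 11.9 q [-0.67  0.55  0.42  1.89 -0.31  0.77 -0.23]
u 83.96 lat 562.12
```

Emit:
send_rows --grip '[5,5,5]' --translation '[[0.3,0.2,0],[0.2,0.2,0],[0.1,0.2,0]]' --twist '[[0,0,-8],[0,0,-8],[0,0,-8]]'

```text
clock: 19.08
eef_pos: [0.5446, 0.1598, 0.0493]
tcp_rot: [-0.333, -0.623, -0.334, 0.624]
ft_force: [-4.4, -8.0, 4.6]
gripper_width: 0.0116
```

```bash
python3 -c "from h import *
e,_=st();lu(e)"
```

```text
t 19.075 pos [544.6 159.8  49.3] yaw -33.71 level rotvec deg [ 0.03 -0.16  0.  ] F [-4.35 -7.98  4.56] T [-1.98  0.88  0.14] w 11.6 q [-0.75  0.57  0.53  1.89 -0.4   0.79 -0.59]
u 83.44 lat 561.43
```

Emit:
send_rows --grip '[5,5]' --translation '[[0.6,0,0],[0.6,0,0]]' --twist '[[0,-0.2,-8],[0,0,-8]]'

```text
clock: 19.32
eef_pos: [0.5449, 0.1596, 0.0492]
tcp_rot: [-0.24, -0.665, -0.24, 0.665]
ft_force: [-3.0, -5.1, 3.1]
gripper_width: 0.0119
```

```bash
python3 -c "from h import *
e,_=st();lu(e)"
```

```text
t 19.325 pos [544.9 159.6  49.2] yaw -50.25 level rotvec deg [ 0.02 -0.07  0.  ] F [-3.01 -5.09  3.1 ] T [-1.08  0.86  0.12] w 11.9 q [-0.8   0.59  0.6   1.89 -0.46  0.8  -0.83]
u 83.21 lat 561.66
```

Emit:
send_rows --grip '[5,5]' --translation '[[0.6,0,0],[0.6,0.1,0]]' --twist '[[0,0,-8],[0,0,-8]]'

```text
clock: 19.58
eef_pos: [0.5452, 0.1597, 0.0493]
tcp_rot: [-0.142, -0.692, -0.143, 0.694]
ft_force: [-4.1, -5.5, 3.9]
gripper_width: 0.0117
```

```bash
python3 -c "from h import *
e,_=st();lu(e)"
```

```text
t 19.575 pos [545.2 159.7  49.3] yaw -66.76 level rotvec deg [-0.   -0.17  0.  ] F [-4.13 -5.49  3.87] T [-1.42  1.05  0.08] w 11.7 q [-0.85  0.61  0.67  1.89 -0.52  0.82 -1.07]
u 83.24 lat 562.0
```

Emit:
send_rows --grip '[5,5,5]' --translation '[[0.3,0.1,0],[0.3,0.1,0],[0,0.2,0]]' --twist '[[0,-0.1,-8],[0,0,-7.5],[0,0,0]]'

```text
clock: 19.95
eef_pos: [0.545, 0.1596, 0.0492]
tcp_rot: [-0.044, -0.705, -0.044, 0.707]
ft_force: [0.1, -6.2, 3.6]
gripper_width: 0.0118
```

```bash
python3 -c "from h import *
e,_=st();lu(e);snap('w8')"
```

```text
t 19.95 pos [545.  159.6  49.2] yaw -82.92 level rotvec deg [ 0.02 -0.15  0.  ] F [ 0.13 -6.17  3.61] T [-1.47 -0.02 -0.01] w 11.8 q [-0.9   0.64  0.74  1.89 -0.57  0.84 -1.3 ]
u 83.15 lat 561.77
```

View pics/w8.png

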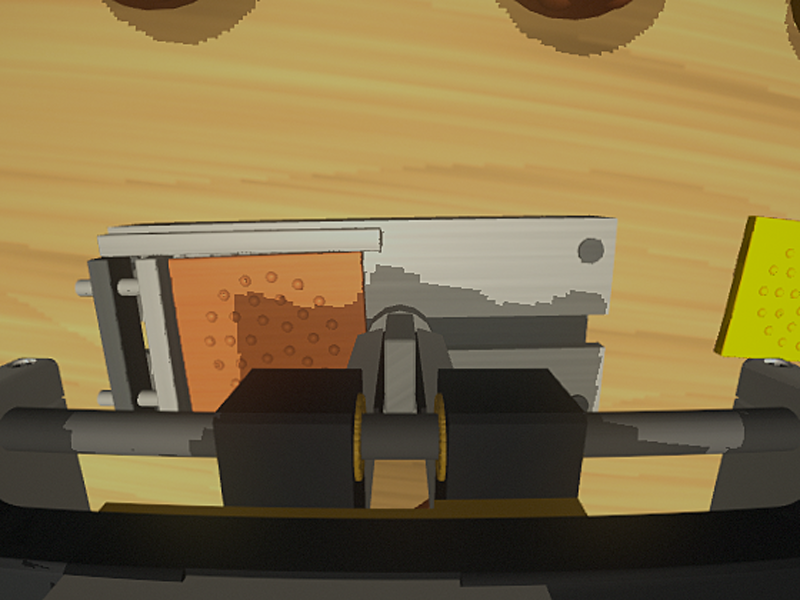

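Emit:
send_rows --grip '[5,5]' --translation '[[0,0,0],[0,0,0]]' --twist '[[0,0,0.3],[0,0,0]]'

```text
clock: 20.25
eef_pos: [0.545, 0.1595, 0.0492]
tcp_rot: [-0.046, -0.705, -0.046, 0.706]
ft_force: [-0.7, -4.4, 3.4]
gripper_width: 0.0118
```

```bash
python3 -c "from h import *
e,_=st();lu(e)"
```

```text
t 20.25 pos [545.  159.5  49.2] yaw -82.52 level rotvec deg [ 0.02 -0.14  0.  ] F [-0.65 -4.39  3.38] T [-1.12  0.14  0.  ] w 11.8 q [-0.9   0.64  0.74  1.89 -0.57  0.84 -1.3 ]
u 83.1 lat 561.78
```

Emit:
send_rows --grip '[13,15,18,22,26,30]' --translation '[[0,0,0],[0,0,0],[0,0,0],[0,0,0],[0,0,0],[0,0,0]]' --twist '[[0,0,0],[0,0,0],[0,0,0],[0,0,0],[0,0,0],[0,0,0]]'

```text
clock: 21.0
eef_pos: [0.5446, 0.1613, 0.0489]
tcp_rot: [-0.046, -0.704, -0.047, 0.707]
ft_force: [-0.2, -0.3, 0.4]
gripper_width: 0.0301
```

```bash
python3 -c "from h import *
e,_=st();lu(e);snap('w9')"
```

```text
t 21.0 pos [544.6 161.3  48.9] yaw -82.44 level rotvec deg [-0.08 -0.18  0.  ] F [-0.24 -0.33  0.35] T [-0.03  0.1  -0.05] w 30.1 q [-0.9   0.64  0.74  1.89 -0.57  0.84 -1.3 ]
u 84.96 lat 561.61
```

View pics/w9.png

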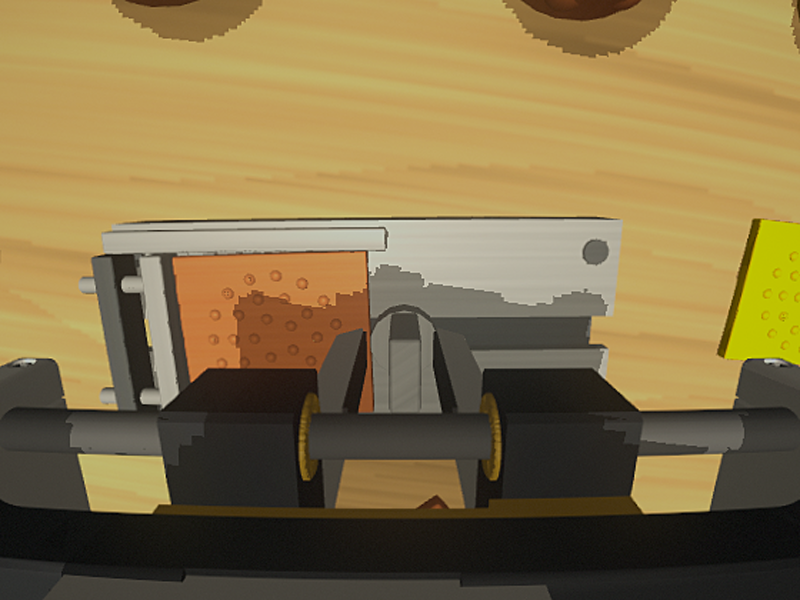

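The stud stands at (405,360), touching the plaque edge (x≈370), and the fingers are free of it. Now lifting.

Emit:
send_rows --grip '[34,34,34,34,34,34,34,34]' --translation '[[0.2,-1.5,3],[0,0,8],[0,0,15],[0,0,20],[0,0,30],[0,0,30],[0,0,20],[0,0,0]]' --twist '[[0,0,0],[0,0,0],[0,0,0],[0,0,0],[0,0,0],[0,0,0],[0,0,0],[0,0,0]]'

```text
clock: 22.05
eef_pos: [0.5454, 0.1591, 0.1861]
tcp_rot: [0.045, 0.706, 0.047, -0.705]
ft_force: [0.2, -0.5, 0.3]
gripper_width: 0.0338
```

Emit:
send_rows --grip '[34,34,34,34]' --translation '[[-30,0,0],[-40,0,0],[-20,0,0],[0,0,0]]' --twist '[[0,0,0],[0,0,0],[0,0,0],[0,0,0]]'

```text
clock: 22.55
eef_pos: [0.4523, 0.1587, 0.1858]
tcp_rot: [-0.045, -0.705, -0.047, 0.706]
ft_force: [0.0, 0.1, 0.2]
gripper_width: 0.0339
```

```bash
python3 -c "from h import *
e,_=st();i,p,d=snap('w10');cv2.imwrite('pics/w10c.png',cv2.resize(p[60:260,120:400,::-1],(800,571),interpolation=cv2.INTER_CUBIC))"
```

```text
t 22.55 pos [452.3 158.7 185.8] yaw -82.51 level rotvec deg [-0.21 -0.04  0.  ] F [0.02 0.12 0.23] T [-0.03  0.11 -0.02] w 33.9 q [-1.23  0.27  0.97  2.01 -0.27  0.99 -1.57]
```

View pics/w10c.png

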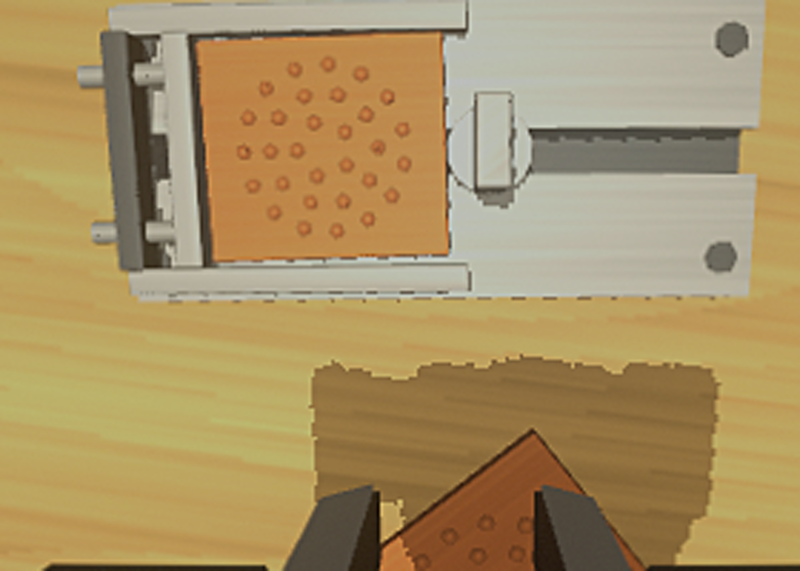

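Run:
```python
from h import *
i,p,d=pickle.load(open("pics/w10.pkl","rb"))
f=lambda c:np.array([120,60])+np.array(c)/(800/280)-.3
u=np.array([np.cos(np.radians(97.9)),np.sin(np.radians(97.9)),0])
P=onz(i,[f(c) for c in [(196,41),(442,33),(449,253),(212,262)]],.037);print(P.round(4),(P@u).round(4),"c",P.mean(0)@u)
J=onz(i,[f(c) for c in [(187,34),(203,265)]],.046);print("jaw",(J@u).round(4))
C=onz(i,[f(c) for c in [(448,151),(532,151)]],.042);print("collar",(C@u).round(4))
T=onz(i,[f(c) for c in [(476,93),(511,94),(513,187),(476,187)]],.080);print(T.round(4),T.mean(0)@u);w=T[0]+T[1]-T[2]-T[3];print("tab deg",np.degrees(np.arctan2(w[1],w[0])))
```

```text
[[0.5697 0.2704 0.037 ]
 [0.5833 0.1819 0.037 ]
 [0.5057 0.1692 0.037 ]
 [0.4908 0.2585 0.037 ]] [0.1896 0.1    0.0981 0.1886] c 0.14407173842159904
jaw [0.19   0.1895]
collar [0.0981 0.0675]
[[0.5582 0.1669 0.08  ]
 [0.5593 0.1558 0.08  ]
 [0.5309 0.1511 0.08  ]
 [0.5293 0.163  0.08  ]] 0.08285595032134736
tab deg 8.587083024173625
```

```bash
python3 -c "from h import *
print(robot.hand_in())"
```

```text
the job is handed in; nothing more can be done
None
```

The copper plaque is home against the jaw and held by the tab stud, which is locked crosswise in the slot. I handed the job in at about 22.6 s on the clock.

**What I did:** I took the tab stud from the rack and lowered its head into the open slot until the collar rested on the plate. I then slid it up to the plaque, which moved at about 3 N, and crept on until a push of about 7.6 N lasted with no further movement. I turned the stud a quarter turn with about 5–8 N of contact on the plaque, let go and backed off clear.

**Last checks (wrist camera, after release):**

| Check | Measured | Wanted |
|---|---|---|
| Plaque front edge to jaw face | within about 1 mm, the limit of the picture | flush |
| Stud axis to plaque centre | 61.2 mm | 61 mm |
| Tab against the slot direction | crosswise within about 0.7° | crosswise |
| Force on the tool | about zero | nothing touched |

- **Plate contact:** seating the collar gave a brief peak of 33 N on the plate, sharper than I intended.
- **Flushness:** the camera cannot confirm it below about 1 mm, so it rests on the lasting push felt before the turn.
- **Other things on the bench:** I felt no contact with anything else, but I did not take a final overview picture to check.

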